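# Dock the full bearing box, send the nearly empty one for refill

## Task

The two identical closed blue bearing boxes on the bench hold different amounts: lift them in turn and feel which one is heavier. Slide the heavier box, its foot under the rails, into the empty lane of the aluminium rack until it is fully home against the end stop and the brass catch has sprung up behind it, and stand the lighter box upright on the floor of the red refill tray. Handle both gently, with no drops, hard knocks or forcing (a push of more than 40 N bends the end stop), and leave the other things on the bench where they are.

Things in the scene. Friction and masses are not known exactly. Their poses are not given: they have to be found in the camera images.
- box_a_mid (a point): closed blue bearing box, black lid: straight body 58 (own x) by 52 (own y) mm, 66 mm high overall; aluminium foot 6 mm thick, 58 along x by 64 along y, so 6 mm proud of each y side. The point is its centre, 33 mm above the underside; own z up. Outwardly identical to the other box; either may be the heavier, by at least 1.5 times; 0.2 to 0.8 kg each
- box_b_mid (a point): closed blue bearing box, black lid: straight body 58 (own x) by 52 (own y) mm, 66 mm high overall; aluminium foot 6 mm thick, 58 along x by 64 along y, so 6 mm proud of each y side. The point is its centre, 33 mm above the underside; own z up. Outwardly identical to the other box; either may be the heavier, by at least 1.5 times; 0.2 to 0.8 kg each
- rack: fixed aluminium rack, two lanes. Origin: on the bench, below the EMPTY lane's centre line; x points into the lane, z up. Plate 4 mm thick, x -145 to +60, y -42 to +142 mm; its upper face is the lane floor. The other lane, 100 mm to +y, holds a fixed green box, same size. Boxes enter from -x, own x (either way round) along the lane. A box that is home has its centre at rack x = -12 to +10 mm
- lane_mouth (a point): mouth of the empty lane: centre line, plate's upper face, rack x = -62 mm. Walls flare in from here to x = -45, then run straight to +42: 67 mm apart, inturned lips leave 57 mm, lip underside 10.5 mm above the plate (the foot slides in under them, not from above), top 16.5 mm above the bench, 20 at the mouth. From x = -145 to -62 the plate is a bare apron to set a box on
- catch (a joint): brass spring tongue in the lane floor, hinged 30 mm before its tip, tip 4 mm high. 0 rad: up; 0.13: pressed flat (4 N at the tip) by a box over it. With a steel end stop (14 mm above the bench) 60 mm beyond its tip it forms a carriage, clamped anywhere within -12 to +10 mm along the lane, unmeasured: push till the stop is felt. It springs up only behind a box within 2 mm of the stop
- tray: red open refill tray, fixed, 120 (x) by 160 (y) mm outside, walls 4 mm thick and 20 mm high; origin: centre of its underside on the bench; floor 4 mm thick
- hub_a: standing aluminium wheel hub, 62 mm across, 82 mm high (leave it alone); origin at the centre of its underside
- hub_b: second standing aluminium wheel hub, same size (leave it alone); origin at the centre of its underside
- spacer_a: bare steel spacer ring, 38 mm across, 22 mm high (leave it alone); origin at the centre of its underside
- spacer_b: red spacer ring, 38 mm across, 12 mm high (leave it alone); origin at the centre of its underside
- bottle: white bottle with an orange label and grey cap, 66 mm across, 170 mm high (leave it alone); origin at the centre of its underside
- wrench: steel wrench lying flat, 160 mm long; the origin is on its length, on the bench (leave it alone)
- clamp: aluminium seat clamp with a red core, 44 mm across, 30 mm high (leave it alone); origin at the centre of its underside

How it is judged:
By the outcome, as a careful person would: the job done as asked, in the order asked, and still so for the second after the job is handed in, with the robot touching nothing.
It also fails if it takes over 72 s, if anything falls off the work surface, if the arm or the gripper's body presses on something with over 40 N, if the wrist force passes 120 N, or if a joint passes its speed limit or range.

## Robot

A 7-joint arm with a two-finger parallel gripper is mounted at the origin on the work surface. World frame = base frame: x ahead of the robot, y to its left, z up, the work surface at z = 0. Lengths are in m, angles in rad, forces in N, time in s.
With the tool pointing down it reaches from about 0.4 to 0.85 m from the base axis. Payload 10.4 kg.
Tool frame: the origin (TCP) lies at the very end of the fingers, on their centre line; the grasp point (between the pads) lies 19 mm behind it; x points along the fingers, z is the direction in which the jaws open and shut, and the axes are right-handed (so a half turn about x gives the same grasp; the last joint's range is limited). The gripper opens to 85 mm and grips with 20 to 120 N. Pads are 22 mm wide; open, the fingers measure 114 mm over their backs; the gripper's body (76 mm by 85 mm) begins 54 mm behind the grasp point. The pads swing forward as they close: fully open they stand 13 mm farther back than shut.
Start: joints at [1.278, 0.332, -0.065, 1.46, 0.022, 1.35, -0.088], TCP at [0.167, -0.602, 0.231] pointing down, gripper open.
Joint ranges: [-2.6, 2.6], [-0.5, 2.12], [-1.47, 1.34], [0.16, 2.42], [-1.27, 4.41], [0.06, 2.06], [-2.6, 2.6]. Speed limits (rad/s): [2.22, 2.22, 2.79, 2.79, 3.14, 3.14, 3.14].

## Interface

Orientations are given as a unit quaternion [x, y, z, w].
In Python, from workcell import readout, camera, manip gives the robot as it stands.
- The arm moves only by the shell command python3 -m inch 'ROWS' [FORCE]. ROWS is JSON, a list of rows, each a list of 3 entries, a list of its own where there are three numbers: the turn, a rotation vector about the tool's x, y, z in degrees, then the shift along the tool's x, y, z in mm, then the closure, from 0 (fully open) to 1 (shut). In form: [[[wx, wy, wz], [dx, dy, dz], hand], ...]. A call has 1 to 10 rows; each row is the pose to reach, as a shift and turn from the pose measured when the call began, along the tool's axes at that moment; what a row does not reach only later rows make up. A row lasts 1/8 s, in which the tool goes at most 62.5 mm and 10.7 degrees, less where a joint would pass 70% of its speed; a pose out of reach is approached as far as the arm can. A call with a gripper value outside its range is refused whole. The fingers move at their own pace and stop on an object; FORCE is the grip in N (left out, the last holds). Time passes only in rows, so rows that repeat a pose let the fingers close. It gives the time, the measured TCP pose, the force and the opening at its end, in the units of the state.
- readout.get_obs(): the state, without advancing time (a new reading comes with each control period).
- camera(name): name is "scene" or "top" or "wrist"; returns a dict with "pixels" (480x640x3 uint8, red, green, blue), "range_z" (480x640 float32, m along the optical axis (not along the pixel's ray), 0 where there is no reading), "intrinsics" (3x3 intrinsics, pixels), "dist" ([k1, k2, p1, p2, k3] as OpenCV has them; the pictures are not rectified), "extrinsics" (4x4, takes a point from world to camera coordinates); the wrist camera has in their place "T_tool_cam" (4x4, takes a point from camera to tool coordinates, whose origin is the TCP and whose axes are the tool frame's). Camera axes: x right, y down, z forward; pixel columns grow to the right and rows downward; lengths in m; the calibration is good to about 2 mm. A picture is of the moment at which its call begins: read the wrist's pose just before it.
- manip.hand_in(): hands the job in, once; it reports no verdict.
The state is a dict: "clock": time; "joint_pos": joint angles; "joint_velocities": joint speeds; "tau": joint torques, N m; "position": TCP position; "ee_rot": TCP orientation; "ft_force": force on the tool from outside, world axes, zero at the start; "torque": the same for the moment, N m; "grip_width": opening from 0.0 (shut) to 1.0 (fully open).
Only numpy, scipy, OpenCV 4.12 (cv2) and the standard library are available. Lean on these libraries where they do the work, as an engineer would, in place of code of your own. Each camera call takes 0.05 s, during which the arm holds its last target.

## Working session

There is one attempt and no reset: what is moved stays moved. The work goes in short steps, Python scripts to look and compute and a shell command to move; the robot and the scene stay as the last step left them, time stands still between calls to the robot, and variables do not carry over. Pictures are saved under pics/ and viewed, and the job is handed in when it is done.

```bash
ls; mkdir -p pics; python3 - <<'E'
from workcell import readout, camera, manip
import cv2, numpy as np
o=readout.get_obs(); print(o)
for n in ["scene","top"]:
    c=camera(n); cv2.imwrite(f"pics/{n}0.png",c["pixels"][:,:,::-1]); print(n,c["intrinsics"],c["dist"],c["extrinsics"], c["range_z"].min(), c["range_z"].max())
    np.savez(f"/tmp/{n}0.npz",**c)
c=camera("wrist");cv2.imwrite("pics/wrist0.png",c["pixels"][:,:,::-1]);print(c["T_tool_cam"],c["intrinsics"])
E
```

```text
pics
{'clock': 0.0, 'joint_pos': array([ 1.27835962,  0.3328624 , -0.06468085,  1.46098462,  0.02161942,
        1.34989168, -0.0885321 ]), 'joint_velocities': array([-6.89369143e-04,  3.89755935e-04, -1.34490035e-03, -1.19340367e-04,
        1.04882691e-05,  6.62070082e-04, -2.24081869e-03]), 'tau': array([-1.60676642e-03, -6.25449729e+01,  4.83984605e-02, -3.91603875e+01,
        1.61266036e-02,  9.96963121e-03,  2.66891874e-05]), 'position': array([ 0.16648095, -0.60201328,  0.23050113]), 'ee_rot': array([ 0.42849145,  0.56313286, -0.42792476,  0.56227828]), 'ft_force': array([-0.13597557,  0.09836644,  0.68378737]), 'torque': array([ 0.03507623,  0.02480956, -0.02122954]), 'grip_width': 1.0018476115739574}
scene [[448.86543382   0.         325.94247237]
 [  0.         448.86543382 240.18749538]
 [  0.           0.           1.        ]] [-0.08546817  0.          0.          0.          0.        ] [[-2.86946702e-03  9.99995877e-01  1.14553630e-04  4.38159304e-02]
 [ 8.46597391e-01  2.49026221e-03 -5.32228012e-01 -4.55160020e-01]
 [-5.32226102e-01 -1.43022992e-03 -8.46601046e-01  
[... 205 characters left out ...]
           1.        ]] [-0.06950896  0.          0.          0.          0.        ] [[-0.01257491 -0.99938119  0.03284965 -0.04130414]
 [-0.99664573  0.00987015 -0.08123963  0.57064922]
 [ 0.08086513 -0.03376104 -0.99615311  1.1394545 ]
 [ 0.          0.          0.          1.        ]] 0.0 2.0997646
[[ 5.38168490e-04 -3.18440285e-01  9.47942770e-01 -1.42385983e-01]
 [ 1.44204384e-03 -9.47941675e-01 -3.18440736e-01  8.21775270e-02]
 [ 9.99998815e-01  1.53834981e-03 -5.09474867e-05 -1.84542305e-04]
 [ 0.00000000e+00  0.00000000e+00  0.00000000e+00  1.00000000e+00]] [[345.87685002   0.         313.07371214]
 [  0.         345.87685002 239.77427156]
 [  0.           0.           1.        ]]
```

View pics/scene0.png

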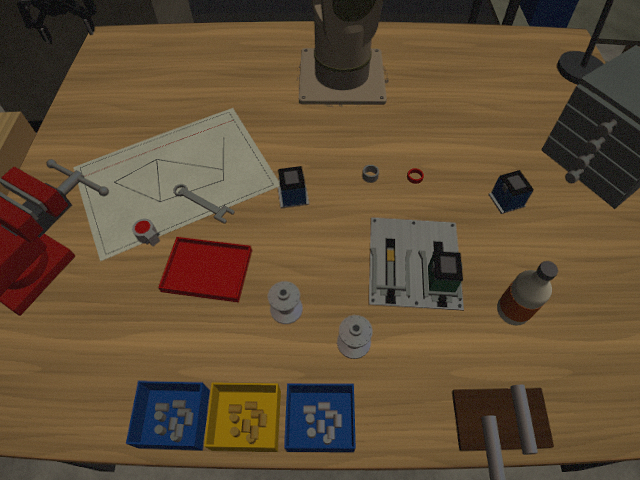

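View pics/top0.png

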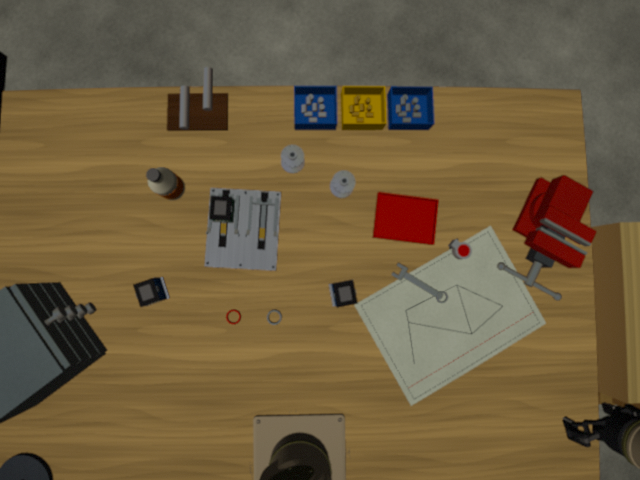

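View pics/wrist0.png

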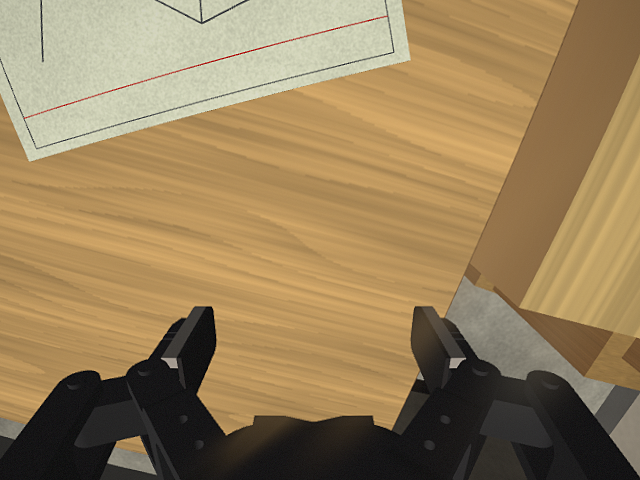

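The scene view shows box A or B at about px (292,187) and (512,190). The rack is at (417,265), with the empty lane on the left at about px 390, and the red tray is at (207,268). I'll measure from the stored views.

```bash
cat > h.py <<'E'
import numpy as np, cv2
from scipy.spatial.transform import Rotation as R
def und(c,uv):
    return cv2.undistortPoints(np.asarray(uv,float).reshape(-1,1,2),c["intrinsics"],c["dist"]).reshape(-1,2)
def Twc(c,obs=None):
    if "extrinsics" in c: return np.linalg.inv(c["extrinsics"])
    T=np.eye(4);T[:3,:3]=R.from_quat(obs["ee_rot"]).as_matrix();T[:3,3]=obs["position"];return T@c["T_tool_cam"]
def rays(c,uv,obs=None):
    n=und(c,uv);T=Twc(c,obs);d=np.c_[n,np.ones(len(n))]@T[:3,:3].T
    return T[:3,3],d
def onplane(c,uv,z,obs=None):
    o,d=rays(c,uv,obs);return o+d*((z-o[2])/d[:,2])[:,None]
def cloud(c,obs=None):
    v,u=np.mgrid[:480,:640];o,d=rays(c,np.c_[u.ravel(),v.ravel()],obs)
    P=o+d*c["range_z"].reshape(-1,1);P[c["range_z"].ravel()==0]=np.nan
    return P.reshape(480,640,3)
def tri(c1,p1,c2,p2,o1=None,o2=None):
    a,d=rays(c1,[p1],o1);b,e=rays(c2,[p2],o2);d=d[0];e=e[0]
    t=np.linalg.lstsq(np.c_[d,-e],b-a,rcond=None)[0];A=a+t[0]*d;B=b+t[1]*e
    return (A+B)/2,np.linalg.norm(A-B)
E
python3 - <<'E'
from h import *
for n in ["scene","top"]:
    c=dict(np.load(f"/tmp/{n}0.npz")); P=cloud(c)
    z=P[...,2]
    x,y=P[...,0],P[...,1]
    ws=(x>0.2)&(x<0.85)&(y>-.4)&(y<.6)
    print(n,"table z",np.nanmedian(z[ws]))
    m=(ws&(z>0.055)&(z<0.08)).astype(np.uint8)
    k,l,s,ce=cv2.connectedComponentsWithStats(m)
    for i in range(1,k):
        if s[i,4]<40: continue
        q=P[l==i]; r=cv2.minAreaRect((q[:,:2]*1000).astype(np.float32))
        print(ce[i].round(),s[i,4],q.mean(0).round(4),np.median(q[:,2]).round(4),"rect",np.round(r[0],1),np.round(r[1],1),round(r[2],1))
    # rect tray
    hsv=cv2.cvtColor(c["pixels"],cv2.COLOR_RGB2HSV)
    m=(((hsv[...,0]<8)|(hsv[...,0]>172))&(hsv[...,1]>150)&ws).astype(np.uint8)
    k,l,s,ce=cv2.connectedComponentsWithStats(m)
    for i in range(1,k):
        if s[i,4]<800: continue
        q=P[l==i]; r=cv2.minAreaRect((q[:,:2]*1000).astype(np.float32)); print("red",ce[i].round(),s[i,4],q.mean(0).round(4),np.round(r[0],1),np.round(r[1],1),round(r[2],1),np.percentile(q[:,2],[5,50,95]))
    im=c["pixels"]
    sl=(slice(200,320),slice(350,480)) if n=="scene" else (slice(175,285),slice(190,300))
    cv2.imwrite(f"pics/{n}_rack.png",cv2.resize(im[sl][:,:,::-1],None,fx=5,fy=5,interpolation=cv2.INTER_CUBIC))
E
```

```text
scene table z 0.00024754114413483297
[565. 145.] 316 [0.32   0.5055 0.0681] 0.0688 rect [323.3 508.5] [96.8 10.6] 37.4
[606. 177.] 401 [0.4129 0.5735 0.0671] 0.0673 rect [412.3 573.4] [96.1  9.8] 36.1
[291. 179.] 577 [ 0.4256 -0.1162  0.0651] 0.0656 rect [ 422.1 -116.1] [60.5 53.5] 10.2
[516. 184.] 597 [0.4339 0.363  0.0643] 0.0649 rect [431.1 364.9] [60.5 55.9] 18.6
[447. 267.] 854 [0.638  0.1834 0.0683] 0.0692 rect [634.9 185.4] [54.9 58.1] 86.8
[284. 296.] 681 [ 0.6997 -0.1173  0.0693] 0.0684 rect [ 697.3 -117.8] [56.  55.5] 4.0
[518. 305.] 271 [0.7162 0.3029 0.0677] 0.068 rect [710.1 306.5] [65.8 32.4] 40.7
[355. 331.] 785 [0.7644 0.0078 0.0695] 0.069 rect [762.2   7.4] [56.5 58.4] 86.5
red [206. 269.] 4504 [ 0.6107 -0.2845  0.0067] [ 606.4 -282.4] [161.9 131.3] 82.4 [0.00170395 0.00457274 0.01979073]
top table z 4.004852545591575e-05
[292. 156.] 372 [0.7638 0.0085 0.0689] 0.0682 rect [764.8   8.8] [54.7 54.8] 89.4
[344. 181.] 396 [ 0.6991 -0.1185  0.0691] 0.0685 rect [ 700.  -119.6] [56.6 57.3] 42.9
[175. 189.] 86 [0.6829 0.2975 0.0676] 0.0681 rect [684.6 300.6] [21.2 61.2] 56.3
[220. 207.] 542 [0.6362 0.1846 0.0691] 0.0694 rect [636.6 185.7] [55.9 58.1] 85.4
[147. 292.] 534 [0.4319 0.3637 0.0649] 0.065 rect [431.1 365.4] [58.6 55.5] 20.2
[345. 293.] 524 [ 0.4239 -0.1171  0.0652] 0.0654 rect [ 423.8 -117.3] [58.4 54.6] 10.3
[ 59. 296.] 131 [0.4226 0.5793 0.0672] 0.0683 rect [423.3 579.9] [70.5  6.5] 36.9
[ 83. 345.] 289 [0.3066 0.5169 0.0673] 0.0675 rect [274.9 527.2] [ 85.3 179.2] 74.1
red [405. 218.] 2743 [ 0.6137 -0.2846  0.0052] [ 612.1 -283. ] [158.8 118.3] 82.4 [-0.00019465  0.00383783  0.01892721]
```

```bash
python3 -m inch --help 2>&1 | head -5
```

```text
invalid input: not JSON, or not a number
```

View pics/scene_rack.png

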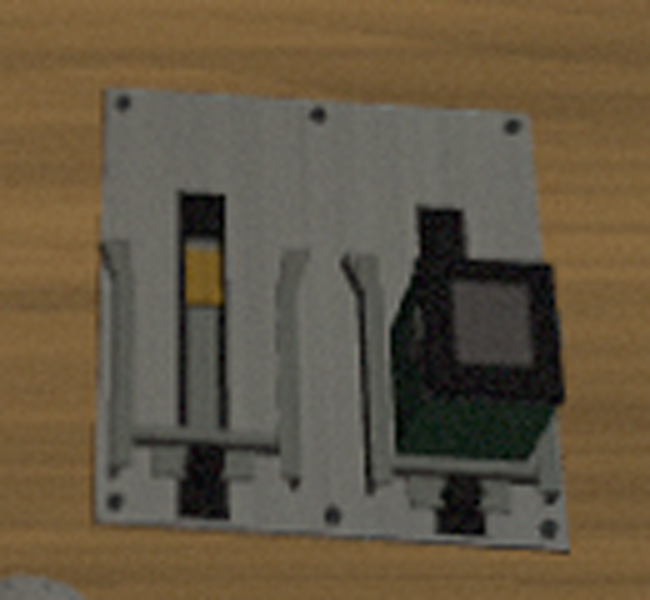

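View pics/top_rack.png

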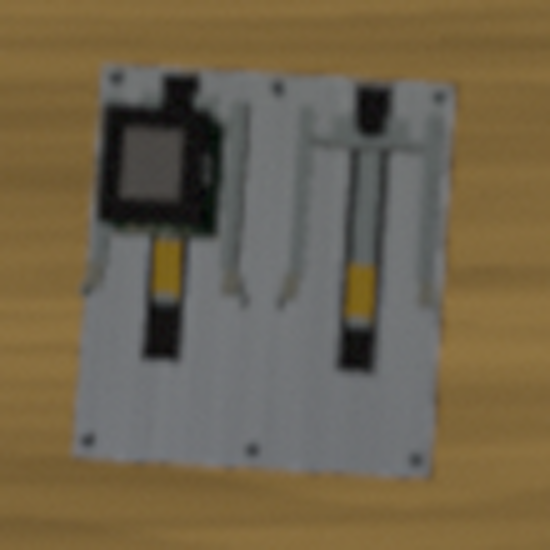

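```bash
cat >> h.py <<'E'
def down(yaw):  # tool x down, tool z (jaw axis) at world azimuth yaw
    z=np.array([np.cos(yaw),np.sin(yaw),0]);x=np.array([0,0,-1.]);return np.c_[x,np.cross(z,x),z]
def plan(pos,yaw,obs,flip=None):
    """turn(deg)/shift(mm) from current pose to TCP=pos, jaw axis yaw (rad), nearest of two equivalent"""
    R0=R.from_quat(obs["ee_rot"]).as_matrix();best=None
    for k in ([0,1] if flip is None else [flip]):
        rv=R.from_matrix(R0.T@down(yaw+np.pi*k)).as_rotvec(degrees=True)
        if best is None or np.linalg.norm(rv)<np.linalg.norm(best): best=rv
    s=R0.T@(np.array(pos)-obs["position"])*1000
    return best.round(1),s.round(1)
def state(o):
    Rm=R.from_quat(o["ee_rot"]).as_matrix();z=Rm[:,2]
    print("t%.2f pos %s jawyaw %.2f tilt(x) %s F %s T %s grip %.3f"%(o["clock"],(o["position"]*1000).round(1),np.degrees(np.arctan2(z[1],z[0])),Rm[:,0].round(3),o["ft_force"].round(2),o["torque"].round(2),o["grip_width"]))
E
python3 - <<'E'
from h import *
from workcell import readout
o=readout.get_obs();state(o);print(R.from_quat(o["ee_rot"]).as_matrix().round(3))
S=dict(np.load("/tmp/scene0.npz"));T=dict(np.load("/tmp/top0.npz"))
ps=np.array([(105,90),(528,118),(570,550),(97,522)])/5+[350,200]-.4
pt=np.array([(430,477),(75,457),(103,65),(455,85)])/5+[190,175]-.4
A=onplane(S,ps,.004);B=onplane(T,pt,.004);print(A.round(4),B.round(4))
M=(A+B)/2
for i in range(4): print(tri(S,ps[i],T,pt[i]))
ex=((M[3]-M[0])+(M[2]-M[1]))[:2];print("yaw from x edges",np.degrees(np.arctan2(ex[1],ex[0])))
ey=((M[1]-M[0])+(M[2]-M[3]))[:2];print("yaw y edges",np.degrees(np.arctan2(ey[1],ey[0]))-90)
print("center",M.mean(0))
E
```

```text
t0.15 pos [ 166.5 -602.1  230.7] jawyaw -74.54 tilt(x) [-0.     0.001 -1.   ] F [ 0.71  0.24 -0.47] T [-0.02 -0.04  0.04] grip 0.999
[[-0.     0.964  0.267]
 [ 0.001  0.267 -0.964]
 [-1.     0.    -0.001]]
[[0.4823 0.0541 0.004 ]
 [0.4961 0.2366 0.004 ]
 [0.6973 0.2231 0.004 ]
 [0.6851 0.041  0.004 ]] [[0.4824 0.0542 0.004 ]
 [0.4946 0.2358 0.004 ]
 [0.6975 0.2227 0.004 ]
 [0.6854 0.0401 0.004 ]]
(array([0.48240097, 0.05414043, 0.004142  ]), np.float64(5.5460197216016136e-05))
(array([0.49470402, 0.2367599 , 0.00195559]), np.float64(0.0011666221252370462))
(array([0.69745267, 0.22279117, 0.0044589 ]), np.float64(0.00027837111849680327))
(array([0.68532246, 0.04050584, 0.00460744]), np.float64(0.000885560130458565))
yaw from x edges -3.7989185957445164
yaw y edges -3.9478033386779856
center [0.59007952 0.13845429 0.004     ]
```

```bash
python3 - <<'E'
from h import *
from workcell import readout
o=readout.get_obs()
print(plan([.4235,-.117,.21],np.radians(100.2),o))
E
```

```text
(array([ 5.3, -0.1,  0. ]), array([  21.1,  377. , -399. ]))
```

```bash
python3 -m inch '[[[0,0,0],[2,30,-32],0],[[1,0,0],[4,75,-80],0],[[2,0,0],[7,118,-125],0],[[3,0,0],[9,160,-170],0],[[4,0,0],[12,203,-215],0],[[5,0,0],[14,246,-260],0],[[5.3,0,0],[17,290,-306],0],[[5.3,0,0],[19,330,-350],0],[[5.3,0,0],[21,362,-383],0],[[5.3,0,0],[21,377,-399],0]]'; python3 -m inch '[[[0,0,0],[0,0,0],0]]'
python3 - <<'E'
from h import *
from workcell import readout,camera
o=readout.get_obs();state(o)
print(plan([.4235,-.117,.21],np.radians(100.2),o))
c=camera("wrist");cv2.imwrite("pics/w1.png",c["pixels"][:,:,::-1]);np.savez("/tmp/w1.npz",**c);np.savez("/tmp/o1.npz",**o)
E
```

```text
clock: 1.4
position: [0.4242, -0.1144, 0.21]
ee_rot: [0.453, 0.543, -0.453, 0.543]
ft_force: [0.3, -0.7, -0.8]
grip_width: 0.999
clock: 1.52
position: [0.4246, -0.1131, 0.21]
ee_rot: [0.452, 0.544, -0.452, 0.543]
ft_force: [-0.7, -0.2, 0.1]
grip_width: 0.999
t1.52 pos [ 424.6 -113.1  210. ] jawyaw -79.47 tilt(x) [-0.     0.001 -1.   ] F [-0.74 -0.2   0.1 ] T [-0.04 -0.    0.01] grip 0.999
(array([ 0.3, -0.1,  0. ]), array([-0. , -1.8,  3.6]))
```

View pics/w1.png

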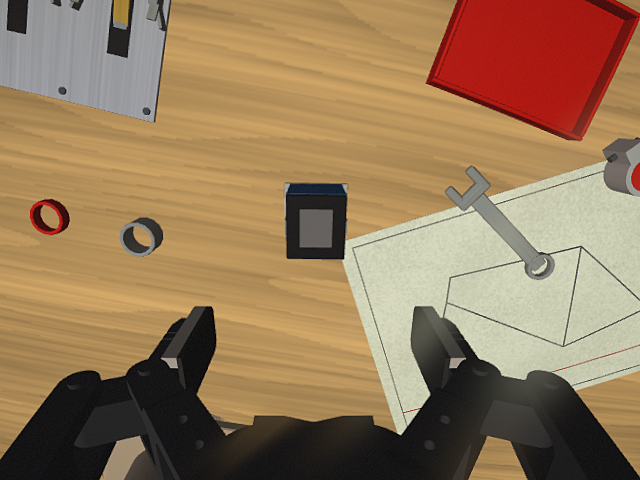

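The wrist view shows the box at px (316,222). The foot's silver corners stick out left and right at (286,187) and (348,187), so own y lies along the jaw axis, as I want it.

```bash
cat >> h.py <<'E'
def lid(c,o,zr=(.058,.075),near=None,rad=.06):
    P=cloud(c,o);z=P[...,2]
    m=(z>zr[0])&(z<zr[1])
    if near is not None: m&=np.hypot(P[...,0]-near[0],P[...,1]-near[1])<rad
    m=m.astype(np.uint8);k,l,s,ce=cv2.connectedComponentsWithStats(m);i=1+np.argmax(s[1:,4])
    q=P[l==i];zt=np.median(q[:,2])
    cn,_=cv2.findContours((l==i).astype(np.uint8),cv2.RETR_EXTERNAL,cv2.CHAIN_APPROX_NONE)
    cn=max(cn,key=cv2.contourArea).reshape(-1,2)
    W=onplane(c,cn,.066,o)[:,:2]*1000
    r=cv2.minAreaRect(W.astype(np.float32))
    return ce[i].round(),np.round(r[0],1),np.round(r[1],1),round(r[2],1),zt
E
python3 - <<'E'
from h import *
c=dict(np.load("/tmp/w1.npz"));o=dict(np.load("/tmp/o1.npz"))
print(lid(c,o,near=(.4235,-.117)))
E
```

```text
(array([316., 225.]), array([ 423. , -115.5]), array([58.4, 53.8]), 10.6, np.float64(0.0657671140414452))
```

```bash
python3 - <<'E'
from h import *
from workcell import readout
o=readout.get_obs()
print(plan([.4230,-.1161,.028],np.radians(100.5),o))
E
```

```text
(array([-0.1, -0.1,  0. ]), array([181.9,  -1.5,   2. ]))
```

```bash
python3 -m inch '[[[0,0,0],[20,-1.5,2],0],[[0,0,0],[65,-1.5,2],0],[[0,0,0],[110,-1.5,2],0],[[0,0,0],[145,-1.5,2],0],[[0,0,0],[170,-1.5,2],0],[[0,0,0],[182,-1.5,2],0],[[0,0,0],[182,-1.5,2],0.3],[[0,0,0],[182,-1.5,2],0.6],[[0,0,0],[182,-1.5,2],0.8],[[0,0,0],[182,-1.5,2],0.8]]' 40
python3 - <<'E'
from h import *
from workcell import readout
o=readout.get_obs();state(o)
E
```

```text
clock: 2.82
position: [0.4237, -0.1164, 0.029]
ee_rot: [0.453, 0.543, -0.452, 0.544]
ft_force: [-1.7, -0.1, 6.4]
grip_width: 0.605
t2.83 pos [ 423.7 -116.4   29. ] jawyaw -79.57 tilt(x) [ 0.001  0.    -1.   ] F [-1.66 -0.13  6.37] T [0.14 0.41 0.  ] grip 0.605
```

```bash
python3 -m inch '[[[0,0,0],[0,0,0],0.8],[[0,0,0],[-5,0,0],0.8],[[0,0,0],[-15,0,0],0.8],[[0,0,0],[-28,0,0],0.8],[[0,0,0],[-38,0,0],0.8],[[0,0,0],[-40,0,0],0.8],[[0,0,0],[-40,0,0],0.8],[[0,0,0],[-40,0,0],0.8],[[0,0,0],[-40,0,0],0.8]]'
python3 - <<'E'
from h import *
from workcell import readout,camera
o=readout.get_obs();state(o)
F=[]
for i in range(4):
    c=camera("wrist");o=readout.get_obs();F.append(o["ft_force"])
print(np.array(F).round(2)); cv2.imwrite("pics/w2.png",c["pixels"][:,:,::-1])
print(readout.get_obs()["tau"].round(3))
E
```

```text
clock: 3.95
position: [0.4234, -0.1163, 0.0687]
ee_rot: [0.453, 0.543, -0.452, 0.543]
ft_force: [0.6, 0.2, -2.8]
grip_width: 0.605
t3.95 pos [ 423.4 -116.3   68.7] jawyaw -79.56 tilt(x) [ 0.     0.001 -1.   ] F [ 0.59  0.22 -2.78] T [-0.02  0.05  0.04] grip 0.605
[[ 0.54  0.13 -3.34]
 [-0.15  0.02 -2.66]
 [ 0.31  0.21 -4.39]
 [ 0.16  0.15 -2.09]]
[-1.0000e-03 -3.8564e+01 -2.4970e+00 -3.3409e+01  1.4000e-02  3.0000e-03
 -1.0000e-03]
```

View pics/w2.png

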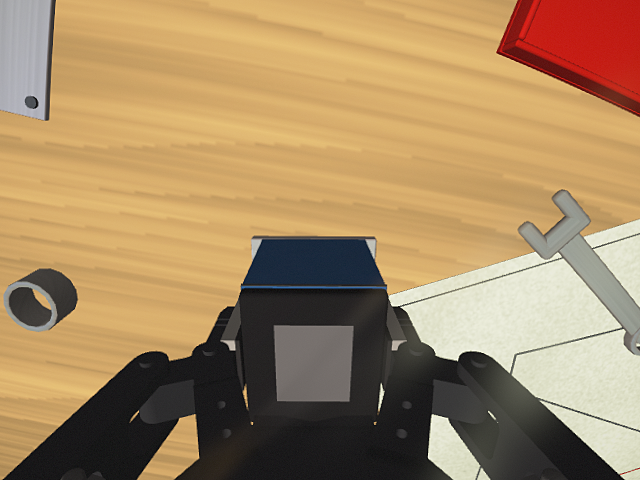

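Box L is held straight (lid centre at about px (313,362)) and reads about 3 N. I'll put it back gently and lift the other one.

```bash
python3 -m inch '[[[0,0,0],[8,0,0],0.8],[[0,0,0],[20,0,0],0.8],[[0,0,0],[30,0,0],0.8],[[0,0,0],[36,0,0],0.8],[[0,0,0],[38.5,0,0],0.8],[[0,0,0],[39.7,0,0],0.8],[[0,0,0],[39.7,0,0],0.8],[[0,0,0],[39.7,0,0],0.3],[[0,0,0],[39.7,0,0],0],[[0,0,0],[39.7,0,0],0]]'
python3 - <<'E'
from h import *
from workcell import readout
o=readout.get_obs();state(o)
print(plan([.431,.365,.21],np.radians(110),o), plan([.431,.365,.21],np.radians(110),o,0))
E
```

```text
clock: 5.4
position: [0.4239, -0.1164, 0.0294]
ee_rot: [0.453, 0.543, -0.452, 0.544]
ft_force: [0.1, -0.6, 0.6]
grip_width: 1.003
t5.40 pos [ 423.9 -116.4   29.4] jawyaw -79.56 tilt(x) [ 0.001  0.    -1.   ] F [ 0.05 -0.65  0.59] T [-0.02  0.06  0.08] grip 1.003
(array([-9.6,  0. , -0.1]), array([-180.6,   94.5, -472.2])) (array([ 1.704e+02, -1.000e-01, -0.000e+00]), array([-180.6,   94.5, -472.2]))
```

```bash
python3 -m inch '[[[0,0,0],[-20,0,0],0],[[0,0,0],[-65,0,0],0],[[0,0,0],[-110,0,0],0],[[0,0,0],[-150,0,0],0],[[0,0,0],[-180,0,0],0]]'
python3 - <<'E'
from h import *
from workcell import readout
o=readout.get_obs();state(o)
print(plan([.575,.10,.25],np.radians(86.1),o))
E
```

```text
clock: 6.02
position: [0.4239, -0.1165, 0.2113]
ee_rot: [0.453, 0.542, -0.452, 0.544]
ft_force: [-0.2, 0.2, -0.4]
grip_width: 1.006
t6.03 pos [ 423.9 -116.5  211.3] jawyaw -79.56 tilt(x) [ 0.003 -0.001 -1.   ] F [-0.17  0.23 -0.44] T [ 0.03  0.01 -0.02] grip 1.006
(array([14.3,  0.1, -0.2]), array([ -38.4,  187.9, -185.5]))
```

```bash
python3 -m inch '[[[3,0,0],[-7,32,-32],0],[[7,0,0],[-15,75,-75],0],[[11,0,0],[-25,118,-117],0],[[14.3,0,0],[-33,158,-156],0],[[14.3,0,0],[-38,183,-180],0],[[14.3,0,0],[-38,188,-185.5],0],[[14.3,0,0],[-38,188,-185.5],0]]'
python3 - <<'E'
from h import *
from workcell import readout,camera
o=readout.get_obs();state(o)
c=camera("wrist");cv2.imwrite("pics/w3.png",c["pixels"][:,:,::-1]);np.savez("/tmp/w3.npz",**c);np.savez("/tmp/o3.npz",**o)
E
```

```text
clock: 6.9
position: [0.5748, 0.0998, 0.2492]
ee_rot: [0.517, 0.482, -0.516, 0.484]
ft_force: [-0.5, -0.8, -0.5]
grip_width: 0.998
t6.90 pos [574.8  99.8 249.2] jawyaw -93.84 tilt(x) [ 0.002 -0.001 -1.   ] F [-0.45 -0.81 -0.54] T [-0.02 -0.05 -0.03] grip 0.998
```

View pics/w3.png

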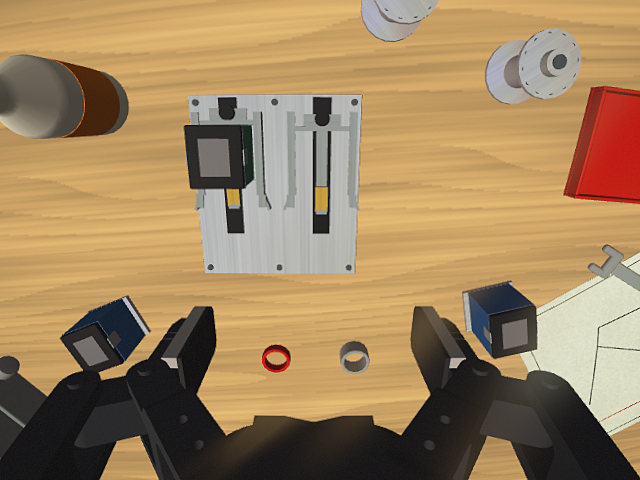

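```bash
python3 - <<'E'
import cv2
im=cv2.imread("pics/w3.png");cv2.imwrite("pics/w3a.png",cv2.resize(im[85:285,180:380],None,fx=3,fy=3,interpolation=cv2.INTER_CUBIC))
cv2.imwrite("pics/w3b.png",cv2.resize(im[90:230,270:380],None,fx=4,fy=4,interpolation=cv2.INTER_CUBIC))
E
```

```text
(no output)
```

View pics/w3a.png

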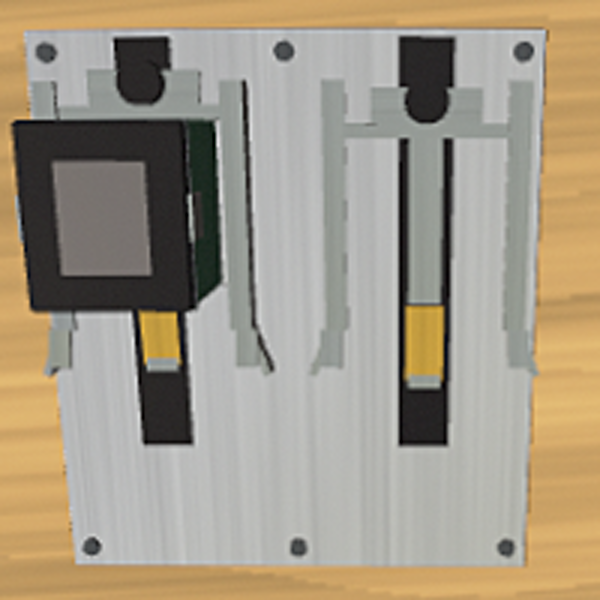

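View pics/w3b.png

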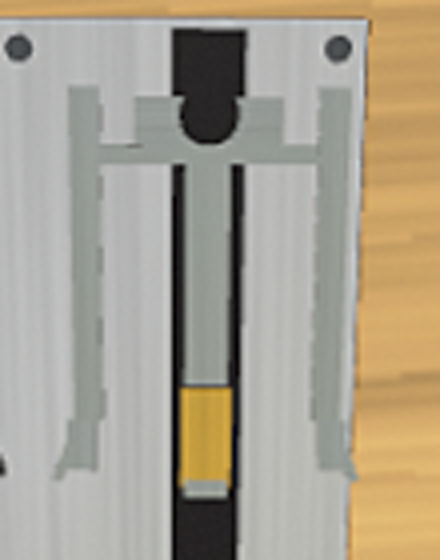

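```bash
python3 - <<'E'
from h import *
c=dict(np.load("/tmp/w3.npz"));o=dict(np.load("/tmp/o3.npz"))
pa=lambda l:np.array(l)/3+[180,85]-.33
pb=lambda l:np.array(l)/4+[270,90]-.375
C=onplane(c,pa([(25,30),(546,30),(524,566),(76,566)]),.004,o)[:,:2]*1000
print(C.round(1)); TL,TR,BR,BL=C   # TL = far,left=+y
yw=lambda a,b:np.degrees(np.arctan2(*(b-a)[::-1]))
print("yaw long",yw(BL,TL),yw(BR,TR)," short",yw(BR,BL)-90,yw(TR,TL)-90, "len",np.linalg.norm(TL-BL),np.linalg.norm(TL-TR))
y=np.radians(-3.87);Rm=np.array([[np.cos(y),-np.sin(y)],[np.sin(y),np.cos(y)]])
O=C.mean(0)-Rm@[-42.5,50];print("origin",O)
O=np.array([629.1,85.7])*.5+O*.5
rk=lambda P:((P[:,:2]*1000-O)@Rm).round(1)
print("slot L/R",rk(onplane(c,pa([(400,38),(400,444),(455,38),(448,444)]),.004,o)))
print("lip",rk(onplane(c,pb([(100,90),(104,415),(318,90),(311,415)]),.0165,o)))
print("catch tip, hinge",rk(onplane(c,pb([(206,497),(206,385)]),.006,o)), "stop", rk(onplane(c,pb([(206,163)]),.014,o)))
print("mouth z.02",rk(onplane(c,pb([(85,470),(335,470)]),.02,o)))
E
```

```text
[[696.7 224. ]
 [683.8  41.8]
 [480.8  55.6]
 [492.6 238.5]]
yaw long -4.067960150515563 -3.8678062727143736  short -3.691578005154412 -4.0466568344298395 len 204.5846396284573 182.58637959766546
origin [627.48633469  87.20864366]
slot L/R [[ 55.5  10.2]
 [-93.1   9.9]
 [ 55.5  -9. ]
 [-93.1  -8.9]]
lip [[ 40.2  29. ]
 [-44.2  29. ]
 [ 40.4 -26.9]
 [-44.  -27.7]]
catch tip, hinge [[-69.9   0.6]
 [-37.6   0.9]] stop [[22.2  1.6]]
mouth z.02 [[-58.8  34.3]
 [-58.6 -34.5]]
```

The rack view agrees with the other two: the lane's slot is at px (321,165), the stop at (321,131) and the catch at (321,200). The rack origin is about (628, 86.8) mm, yaw -3.9°, and the stop face is near rack x = 22. Now for the right box.

```bash
python3 - <<'E'
from h import *
from workcell import readout
o=readout.get_obs();state(o)
print(plan([.431,.365,.21],np.radians(109.5),o))
E
```

```text
t6.95 pos [574.7  99.  249.3] jawyaw -93.90 tilt(x) [ 0.002 -0.002 -1.   ] F [ 0.17  0.91 -0.41] T [-0.04  0.06  0.02] grip 0.997
(array([-23.4,   0.1,  -0.1]), array([  38.6, -161.6, -255.7]))
```

```bash
python3 - <<'E'
from h import *
T=dict(np.load("/tmp/top0.npz"));P=cloud(T).reshape(-1,3);P=P[(P[:,2]>.03)&(P[:,0]>0)&(P[:,0]<.6)&(P[:,1]>.39)&(P[:,1]<.9)]
for x in np.arange(0,.6,.05):
    q=P[(P[:,0]>=x)&(P[:,0]<x+.05)]
    if len(q): print(round(x,2),"ymin",q[:,1].min().round(3),"zmax",q[:,2].max().round(3))
E
python3 -m inch '[[[-5,0,0],[8,-28,-45],0],[[-10,0,0],[16,-64,-100],0],[[-15,0,0],[23,-98,-155],0],[[-20,0,0],[30,-130,-206],0],[[-23.4,0,0],[36,-153,-242],0],[[-23.4,0,0],[38.6,-161.6,-255.7],0],[[-23.4,0,0],[38.6,-161.6,-255.7],0]]'
python3 - <<'E'
from h import *
from workcell import readout,camera
o=readout.get_obs();state(o)
c=camera("wrist");cv2.imwrite("pics/w4.png",c["pixels"][:,:,::-1])
print(lid(c,o,near=(.431,.365)))
E
```

```text
0.1 ymin 0.661 zmax 0.16
0.15 ymin 0.592 zmax 0.223
0.2 ymin 0.522 zmax 0.224
0.25 ymin 0.478 zmax 0.225
0.3 ymin 0.487 zmax 0.225
0.35 ymin 0.499 zmax 0.224
0.4 ymin 0.39 zmax 0.224
0.45 ymin 0.39 zmax 0.22
clock: 7.82
position: [0.4311, 0.3643, 0.2099]
ee_rot: [0.408, 0.576, -0.408, 0.579]
ft_force: [0.7, -0.8, -0.9]
grip_width: 1.003
t7.83 pos [431.1 364.3 209.9] jawyaw -70.53 tilt(x) [ 0.002 -0.002 -1.   ] F [ 0.69 -0.8  -0.85] T [-0.01 -0.   -0.  ] grip 1.003
(array([310., 221.]), array([431.8, 366.8]), array([58.9, 54.3]), 19.5, np.float64(0.06574831271748127))
```

View pics/w4.png

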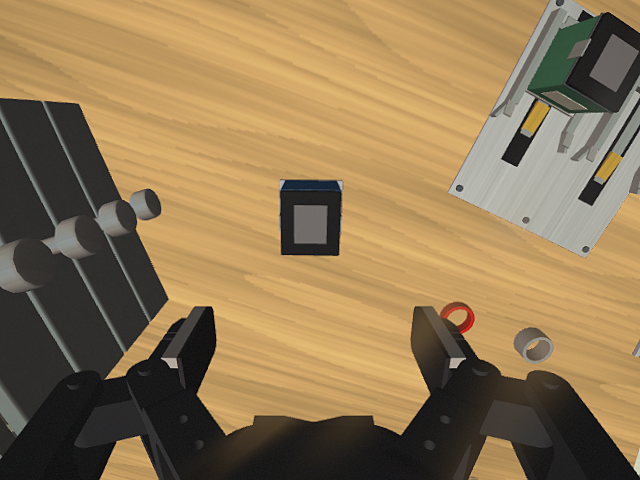

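The right box is at px (311,221) with the foot corners at left and right, and the cabinet knobs are well clear at px x < 160.

```bash
python3 - <<'E'
from h import *
from workcell import readout
o=readout.get_obs();state(o)
print(plan([.4314,.3662,.029],np.radians(109.5),o))
E
```

```text
t7.88 pos [432.1 363.4 209.9] jawyaw -70.63 tilt(x) [ 0.003 -0.003 -1.   ] F [ 1.38 -0.42  0.59] T [-0.04 -0.03 -0.02] grip 0.998
(array([-0.1,  0.2, -0.1]), array([180.9,   0. ,  -3.5]))
```

```bash
python3 -m inch '[[[0,0,0],[20,0,-2.5],0],[[0,0,0],[65,0,-2.5],0],[[0,0,0],[110,0,-2.5],0],[[0,0.2,0],[145,0,-2.5],0],[[0,0.2,0],[170,0,-2.5],0],[[0,0.2,0],[181,0,-2.5],0],[[0,0.2,0],[181,0,-2.5],0.3],[[0,0.2,0],[181,0,-2.5],0.6],[[0,0.2,0],[181,0,-2.5],0.8],[[0,0.2,0],[181,0,-2.5],0.8]]' 40
python3 -m inch '[[[0,0,0],[0,0,0],0.8],[[0,0,0],[-5,0,0],0.8],[[0,0,0],[-15,0,0],0.8],[[0,0,0],[-28,0,0],0.8],[[0,0,0],[-38,0,0],0.8],[[0,0,0],[-40,0,0],0.8],[[0,0,0],[-40,0,0],0.8],[[0,0,0],[-40,0,0],0.8],[[0,0,0],[-40,0,0],0.8]]'
python3 - <<'E'
from h import *
from workcell import readout,camera
o=readout.get_obs();state(o)
F=[]
for i in range(4):
    c=camera("wrist");o=readout.get_obs();F.append(o["ft_force"])
print(np.array(F).round(2)); cv2.imwrite("pics/w5.png",c["pixels"][:,:,::-1])
print(lid(c,o,zr=(.095,.12)))
E
```

```text
clock: 9.12
position: [0.4322, 0.3661, 0.0302]
ee_rot: [0.41, 0.577, -0.407, 0.577]
ft_force: [-1.8, 1.9, 7.2]
grip_width: 0.602
clock: 10.25
position: [0.4319, 0.3659, 0.0698]
ee_rot: [0.41, 0.577, -0.408, 0.577]
ft_force: [-0.6, -0.2, -5.8]
grip_width: 0.602
t10.25 pos [431.9 365.9  69.8] jawyaw -70.63 tilt(x) [ 0.003  0.002 -1.   ] F [-0.65 -0.23 -5.82] T [-0.01 -0.01 -0.02] grip 0.602
[[-0.29  0.55 -6.83]
 [-0.53  0.54 -6.68]
 [-0.67 -0.39 -6.82]
 [-0.64 -0.25 -6.79]]
(array([314., 345.]), array([405.8, 356.1]), array([107. , 106.9]), 59.2, np.float64(0.10568329330126987))
```

View pics/w5.png

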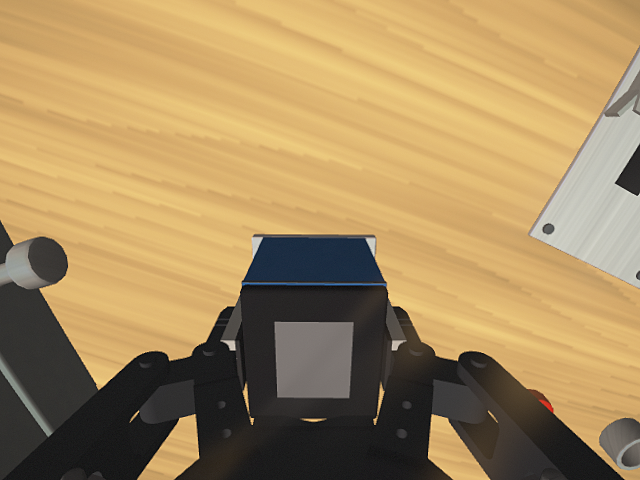

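Right box reads about 6.8 N against about 3.1 N for the left, so the right is heavier. It hangs straight in the grip (lid panel at px (314,360)). I'll carry it to the apron.

```bash
python3 - <<'E'
from h import *
from workcell import readout
o=readout.get_obs();state(o)
print(plan([.5234,.0939,.11],np.radians(86.1),o))
E
```

```text
t10.45 pos [432.  366.   70.1] jawyaw -70.62 tilt(x) [ 0.003  0.002 -1.   ] F [-0.64 -0.25 -6.79] T [0.04 0.05 0.01] grip 0.602
(array([23.3, -0.1, -0.2]), array([-40.2,  -4. , 287. ]))
```

```bash
python3 -m inch '[[[0,0,0],[-15,0,5],0.8],[[2,0,0],[-32,0,22],0.8],[[5,0,0],[-40,0,50],0.8],[[9,0,0],[-40,-1,90],0.8],[[13,0,0],[-40,-2,135],0.8],[[17,0,0],[-40,-3,180],0.8],[[20,0,0],[-40,-4,225],0.8],[[23,0,0],[-40,-4,262],0.8],[[23.3,0,0],[-40,-4,282],0.8],[[23.3,-0.1,-0.2],[-40,-4,287],0.8]]'
python3 -m inch '[[[0,0,0],[0,0,0],0.8]]'
python3 - <<'E'
from h import *
from workcell import readout,camera
o=readout.get_obs();state(o)
print(plan([.5234,.0939,.034],np.radians(86.1),o))
c=camera("wrist");cv2.imwrite("pics/w6.png",c["pixels"][:,:,::-1]);np.savez("/tmp/w6.npz",**c);np.savez("/tmp/o6.npz",**o)
E
```

```text
clock: 11.7
position: [0.5237, 0.0931, 0.1103]
ee_rot: [0.517, 0.482, -0.517, 0.483]
ft_force: [-0.3, 0.7, -6.9]
grip_width: 0.601
clock: 11.82
position: [0.5235, 0.0944, 0.1105]
ee_rot: [0.517, 0.483, -0.516, 0.483]
ft_force: [0.2, 0.7, -7.0]
grip_width: 0.605
t11.82 pos [523.5  94.4 110.5] jawyaw -93.85 tilt(x) [ 0.     0.001 -1.   ] F [ 0.19  0.66 -7.01] T [0.08 0.   0.01] grip 0.605
(array([ 0., -0., -0.]), array([76.5, -0. ,  0.5]))
```

View pics/w6.png

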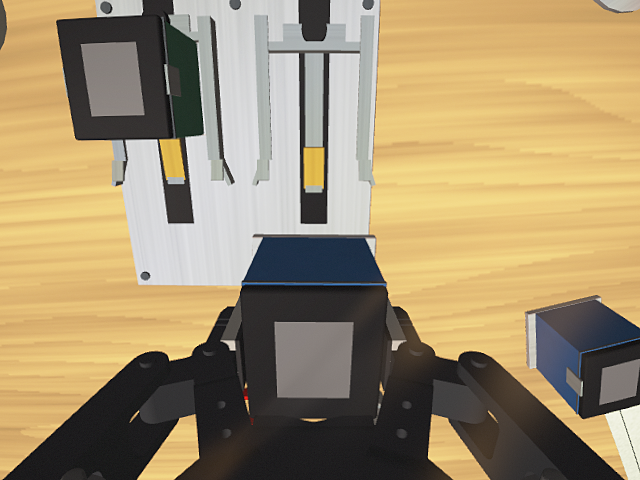

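```bash
python3 - <<'E'
import cv2
im=cv2.imread("pics/w6.png");cv2.imwrite("pics/w6a.png",cv2.resize(im[0:260,230:400],None,fx=3,fy=2.3,interpolation=cv2.INTER_CUBIC))
E
```

```text
(no output)
```

View pics/w6a.png

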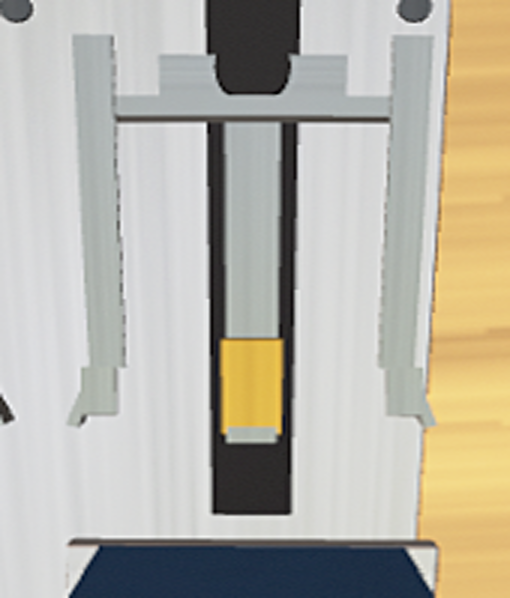

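```bash
python3 - <<'E'
from h import *
c=dict(np.load("/tmp/w6.npz"));o=dict(np.load("/tmp/o6.npz"))
O=np.array([628.2,86.8]);y=np.radians(-3.9);Rm=np.array([[np.cos(y),-np.sin(y)],[np.sin(y),np.cos(y)]])
f=lambda l,z:((onplane(c,np.array(l)/[3,2.3]+[230,0]-.35,z,o)[:,:2]*1000-O)@Rm).round(1)
print("tcp",((o["position"][:2]*1000-O)@Rm).round(1))
print("foot bottom front",f([(70,541),(438,541)],.081),"foot top",f([(70,546),(438,546)],.0865))
print("slot",f([(206,50),(301,50),(212,513),(291,513)],.004))
print("lip",f([(116,90),(390,90),(125,366),(378,366)],.0165))
print("mouthinner",f([(118,415),(386,415)],.02), "outer",f([(70,425),(433,425)],.02))
print("stop",f([(255,119)],.014),f([(255,122)],.004),"tip,hinge",f([(255,340),(255,437)],.005))
E
```

```text
tcp [-105.     0.4]
foot bottom front [[-78.1  32.2]
 [-77.9 -32. ]] foot top [[-77.5  31.2]
 [-77.3 -31. ]]
slot [[ 40.6  10.5]
 [ 40.6  -9.7]
 [-93.1  10.3]
 [-93.1  -9.4]]
lip [[ 27.8  28.5]
 [ 27.9 -27.5]
 [-45.1  28.9]
 [-45.  -27.7]]
mouthinner [[-58.9  30.5]
 [-58.7 -29.6]] outer [[-61.8  41.5]
 [-61.6 -40.3]]
stop [[21.  0.]] [[22.1  0. ]] tip,hinge [[-38.4  -0.2]
 [-68.1  -0.3]]
```

```bash
python3 -m inch '[[[0,0,0],[15,0,-0.3],0.8],[[0,0,0],[38,0,-0.3],0.8],[[0,0,0],[57,0,-0.3],0.8],[[0,0,0],[69,0,-0.3],0.8],[[0,0,0],[74,0,-0.3],0.8],[[0,0,0],[75.7,0,-0.3],0.8],[[0,0,0],[76.1,0,-0.3],0.8],[[0,0,0],[76.1,0,-0.3],0.8]]'
python3 - <<'E'
from h import *
from workcell import readout
o=readout.get_obs();state(o)
E
```

```text
clock: 12.88
position: [0.5239, 0.095, 0.035]
ee_rot: [0.517, 0.483, -0.516, 0.483]
ft_force: [1.0, 0.6, -7.0]
grip_width: 0.607
t12.88 pos [523.9  95.   35. ] jawyaw -93.84 tilt(x) [ 0.001  0.001 -1.   ] F [ 1.    0.62 -6.97] T [-0.08  0.02  0.01] grip 0.607
```

```bash
python3 -m inch '[[[0,0,0],[0.6,0,0.3],0.8],[[0,0,0],[1.0,0,0.3],0.8],[[0,0,0],[1.0,0,0.3],0.8]]'
python3 - <<'E'
from h import *
from workcell import readout
o=readout.get_obs();state(o)
E
```

```text
clock: 13.25
position: [0.524, 0.0946, 0.0343]
ee_rot: [0.517, 0.483, -0.516, 0.483]
ft_force: [-2.0, -0.9, -3.1]
grip_width: 0.605
t13.25 pos [524.   94.6  34.3] jawyaw -93.85 tilt(x) [ 0.002  0.    -1.   ] F [-1.97 -0.95 -3.05] T [-0.16  0.25 -0.03] grip 0.605
```

```bash
python3 -m inch '[[[0,0,0],[0,4,0],0.8],[[0,0,0],[0,10,0],0.8],[[0,0,0],[0,16,0],0.8],[[0,0,0],[0,22,0],0.8],[[0,0,0],[0,28,0],0.8],[[0,0,0],[0,32,0],0.8]]'
python3 - <<'E'
from h import *
from workcell import readout
o=readout.get_obs();state(o)
E
```

```text
clock: 14.0
position: [0.5562, 0.0927, 0.0344]
ee_rot: [0.517, 0.483, -0.516, 0.483]
ft_force: [-4.2, 0.3, -0.2]
grip_width: 0.603
t14.00 pos [556.2  92.7  34.4] jawyaw -93.84 tilt(x) [ 0.001  0.001 -1.   ] F [-4.19  0.32 -0.2 ] T [0.1  0.9  0.03] grip 0.603
```

```bash
python3 -m inch '[[[0,0,0],[0,4,0.1],0.8],[[0,0,0],[0,9,0.2],0.8],[[0,0,0],[0,14,0.3],0.8],[[0,0,0],[0,19,0.3],0.8],[[0,0,0],[0,22,0.3],0.8]]'
python3 - <<'E'
from h import *
from workcell import readout
o=readout.get_obs();state(o)
E
```

```text
clock: 14.62
position: [0.5785, 0.0908, 0.0343]
ee_rot: [0.517, 0.483, -0.516, 0.483]
ft_force: [-4.8, -0.0, -0.6]
grip_width: 0.603
t14.62 pos [578.5  90.8  34.3] jawyaw -93.85 tilt(x) [ 0.001  0.001 -1.   ] F [-4.78 -0.01 -0.58] T [0.05 1.   0.01] grip 0.603
```

```bash
python3 -m inch '[[[0,0,0],[0,4,0],0.8],[[0,0,0],[0,9,0],0.8],[[0,0,0],[0,14,0],0.8],[[0,0,0],[0,19,0],0.8],[[0,0,0],[0,24,0],0.8],[[0,0,0],[0,29,0],0.8],[[0,0,0],[0,33,0],0.8],[[0,0,0],[0,35,0],0.8]]'
python3 - <<'E'
from h import *
from workcell import readout
o=readout.get_obs();state(o)
E
```

```text
clock: 15.62
position: [0.6135, 0.0885, 0.0344]
ee_rot: [0.517, 0.483, -0.516, 0.483]
ft_force: [-5.8, -0.0, 2.4]
grip_width: 0.607
t15.62 pos [613.5  88.5  34.4] jawyaw -93.85 tilt(x) [ 0.001  0.001 -1.   ] F [-5.81 -0.02  2.44] T [0.1  1.36 0.03] grip 0.607
```

```bash
python3 -m inch '[[[0,0,0],[0,1.5,0],0.8],[[0,0,0],[0,3,0],0.8],[[0,0,0],[0,4.5,0],0.8],[[0,0,0],[0,5,0],0.8]]'; python3 -m inch '[[[0,0,0],[0,1,0],0.8],[[0,0,0],[0,1.5,0],0.8]]'
```

```text
clock: 16.12
position: [0.6185, 0.0882, 0.0344]
ee_rot: [0.517, 0.483, -0.516, 0.483]
ft_force: [-5.3, 0.2, 1.0]
grip_width: 0.602
clock: 16.38
position: [0.62, 0.0881, 0.0344]
ee_rot: [0.517, 0.483, -0.516, 0.483]
ft_force: [-6.2, 0.5, 1.5]
grip_width: 0.598
```

```bash
python3 -m inch '[[[0,0,0],[0,0.7,0],0.8],[[0,0,0],[0,1.4,0],0.8]]'; python3 -m inch '[[[0,0,0],[0,0.7,0],0.8],[[0,0,0],[0,1.4,0],0.8]]'
```

```text
clock: 16.62
position: [0.6217, 0.088, 0.0343]
ee_rot: [0.517, 0.483, -0.516, 0.483]
ft_force: [-6.6, 0.4, 1.7]
grip_width: 0.599
clock: 16.88
position: [0.6228, 0.0879, 0.0343]
ee_rot: [0.517, 0.483, -0.516, 0.483]
ft_force: [-7.8, 0.0, 2.9]
grip_width: 0.599
```

```bash
python3 -m inch '[[[0,0,0],[0,0.7,0],0.8],[[0,0,0],[0,1,0],0.8]]'; python3 -m inch '[[[0,0,0],[0,0.7,0],0.8],[[0,0,0],[0,1,0],0.8]]'
```

```text
clock: 17.12
position: [0.6229, 0.0879, 0.0344]
ee_rot: [-0.516, -0.483, 0.517, -0.483]
ft_force: [-9.5, -0.4, 5.5]
grip_width: 0.601
clock: 17.38
position: [0.623, 0.0879, 0.0345]
ee_rot: [-0.515, -0.484, 0.517, -0.482]
ft_force: [-10.5, -0.9, 5.3]
grip_width: 0.6
```

```bash
python3 -m inch '[[[0,0,0],[0,1.5,0],0.8],[[0,0,0],[0,3,0],0.8]]'
python3 - <<'E'
from h import *
from workcell import readout,camera
o=readout.get_obs();state(o)
c=camera("wrist");cv2.imwrite("pics/w7.png",c["pixels"][:,:,::-1])
c=camera("scene");cv2.imwrite("pics/s7.png",cv2.resize(c["pixels"][200:320,350:480,::-1],None,fx=5,fy=5,interpolation=cv2.INTER_CUBIC))
E
```

```text
clock: 17.62
position: [0.6234, 0.0879, 0.0346]
ee_rot: [-0.514, -0.485, 0.519, -0.481]
ft_force: [-23.8, -2.6, 18.0]
grip_width: 0.604
t17.62 pos [623.4  87.9  34.6] jawyaw -93.78 tilt(x) [-0.009 -0.001 -1.   ] F [-23.85  -2.56  17.97] T [-0.15  5.21  0.15] grip 0.604
```

View pics/w7.png

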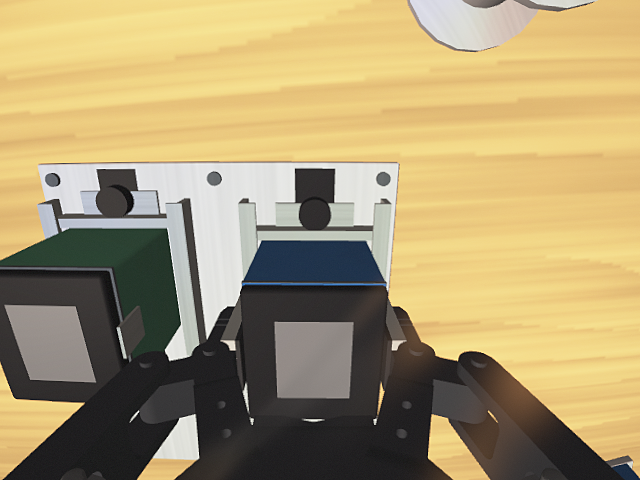

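View pics/s7.png

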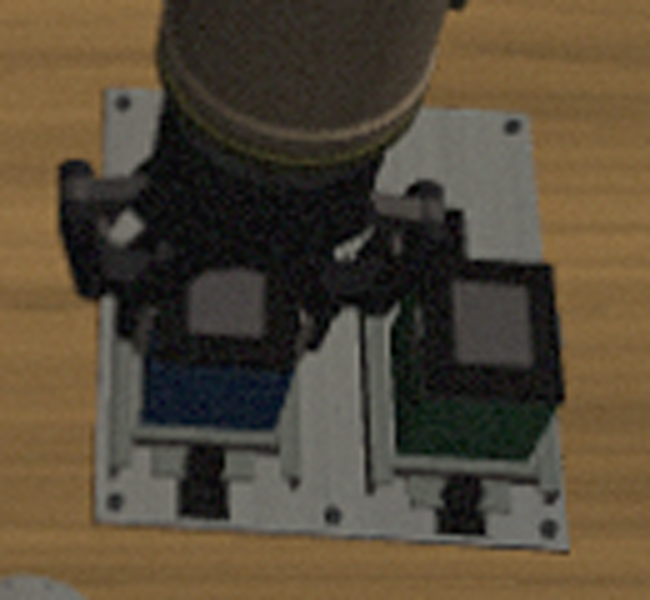

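```bash
python3 -m inch '[[[0,0,0],[0,0,0],0.8],[[0,0,0],[0,-0.3,0],0.8]]'
python3 - <<'E'
from h import *
from workcell import readout,camera
o=readout.get_obs();state(o)
print(plan(o["position"],np.radians(86.15),o))
E
```

```text
clock: 17.98
position: [0.623, 0.0878, 0.0346]
ee_rot: [-0.513, -0.485, 0.519, -0.481]
ft_force: [-3.2, -0.5, -1.0]
grip_width: 0.601
t17.98 pos [623.   87.8  34.6] jawyaw -93.77 tilt(x) [-0.009 -0.002 -1.   ] F [-3.23 -0.5  -1.03] T [0.21 0.75 0.08] grip 0.601
(array([0.1, 0.1, 0.5]), array([0., 0., 0.]))
```

Force has relaxed. I'll correct the slight 0.5° tilt so the box sits flat, then open gradually and look at the catch.

```bash
python3 -m inch '[[[0,0,0.5],[0.2,0,0],0.8],[[0,0,0.5],[0.2,0,0],0.3],[[0,0,0.5],[0.2,0,0],0.1],[[0,0,0.5],[0.2,0,0],0],[[0,0,0.5],[0,0,0],0]]'
python3 -m inch '[[[0,0,0],[-15,0,0],0],[[0,0,0],[-50,0,0],0],[[0,0,0],[-95,0,0],0],[[0,0,0],[-130,0,0],0],[[0,0,0],[-145,0,0],0]]'
python3 - <<'E'
from h import *
from workcell import readout,camera
o=readout.get_obs();state(o)
print(plan([.545,.085,.20],np.radians(86.1),o))
c=camera("wrist");cv2.imwrite("pics/w8.png",c["pixels"][:,:,::-1]);np.savez("/tmp/w8.npz",**c);np.savez("/tmp/o8.npz",**o)
E
```

```text
clock: 18.6
position: [0.6233, 0.0878, 0.0347]
ee_rot: [-0.516, -0.483, 0.517, -0.484]
ft_force: [0.4, 0.4, 0.1]
grip_width: 0.999
clock: 19.23
position: [0.6242, 0.0886, 0.1829]
ee_rot: [0.517, 0.482, -0.516, 0.485]
ft_force: [-0.8, -0.4, -1.0]
grip_width: 0.996
t19.23 pos [624.2  88.6 182.9] jawyaw -93.77 tilt(x) [ 0.004 -0.002 -1.   ] F [-0.84 -0.43 -1.05] T [-0.01 -0.01  0.01] grip 0.996
(array([ 0.1,  0.1, -0.2]), array([-17.4, -78.7,   8.8]))
```

View pics/w8.png

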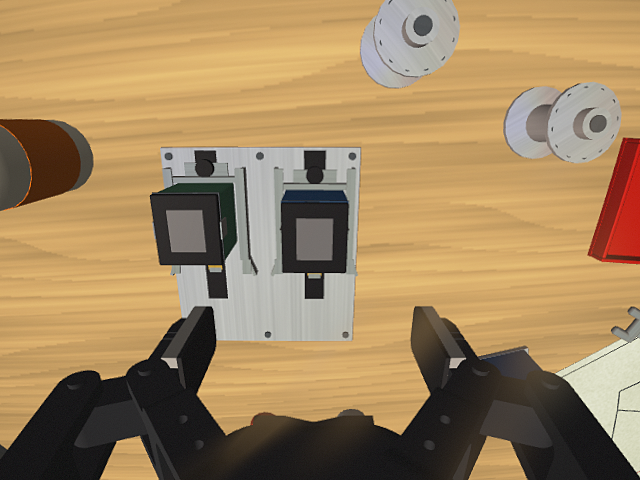

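The box is home at px (315,235), in line with the fixed green box. The catch is hidden, so I'll look from the entry side on the way to the left box.

```bash
python3 -m inch '[[[0,0,0],[-5,-30,2],0],[[0,0,0],[-12,-75,4],0],[[0,0,0],[-17,-115,8],0],[[0,0,0],[-17,-135,8],0],[[0,0,0],[-17,-140,8],0],[[0,0,0],[-17,-140,8],0]]'
python3 - <<'E'
from h import *
from workcell import readout,camera
o=readout.get_obs();state(o)
c=camera("wrist");im=c["pixels"][:,:,::-1];cv2.imwrite("pics/w9.png",im);np.savez("/tmp/w9.npz",**c);np.savez("/tmp/o9.npz",**o)
E
```

```text
clock: 20.02
position: [0.4843, 0.0896, 0.1997]
ee_rot: [0.517, 0.482, -0.516, 0.485]
ft_force: [0.9, 0.7, 0.7]
grip_width: 1.001
t20.02 pos [484.3  89.6 199.7] jawyaw -93.80 tilt(x) [ 0.004 -0.002 -1.   ] F [0.87 0.69 0.7 ] T [ 0.04 -0.04  0.01] grip 1.001
```

View pics/w9.png

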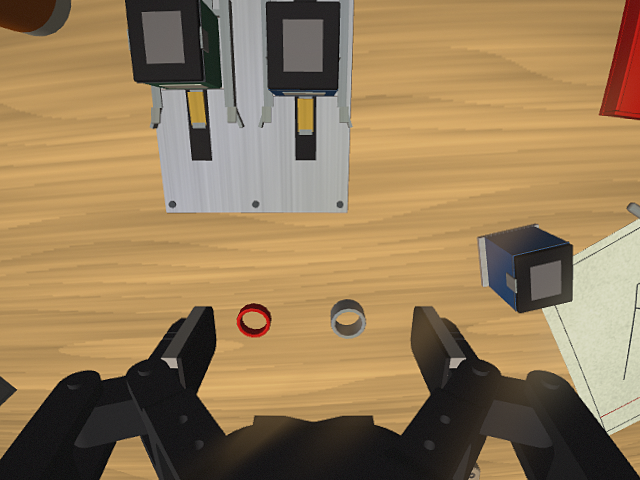

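```bash
python3 - <<'E'
from h import *
c=dict(np.load("/tmp/w9.npz"));o=dict(np.load("/tmp/o9.npz"))
im=c["pixels"][:,:,::-1];cv2.imwrite("pics/w9a.png",cv2.resize(im[75:175,140:360],None,fx=3.6,fy=5,interpolation=cv2.INTER_CUBIC))
O=np.array([628.2,86.8]);y=np.radians(-3.9);Rm=np.array([[np.cos(y),-np.sin(y)],[np.sin(y),np.cos(y)]])
for n in "39":
    c=dict(np.load(f"/tmp/w{n}.npz"));o=dict(np.load(f"/tmp/o{n}.npz"))
    P=cloud(c,o);hsv=cv2.cvtColor(c["pixels"],cv2.COLOR_RGB2HSV)
    m=(hsv[...,0]>15)&(hsv[...,0]<30)&(hsv[...,1]>150)
    X=(P[...,:2]*1000-O)@Rm
    for y0 in (0,100):
        q=m&(np.abs(X[...,1]-y0)<8)&(X[...,0]<-25)&(X[...,0]>-90)
        xs=X[q][:,0];zs=P[q][:,2]*1000
        print(n,y0,q.sum(),[(b,round(float(np.median(zs[(xs>=b)&(xs<b+6)])),1)) for b in range(-80,-24,6) if ((xs>=b)&(xs<b+6)).sum()>2],xs.min().round(1) if q.any() else "",xs.max().round(1) if q.any() else "")
    q=(np.abs(np.abs(X[...,1]-0)-20)<6)&(X[...,0]<-50)&(X[...,0]>-90);print("plate z",np.nanmedian(P[q][:,2])*1000)
E
```

```text
3 0 299 [(-68, 4.1), (-62, 4.9), (-56, 5.8), (-50, 6.5), (-44, 7.6)] -68.3 -38.3
3 100 183 [(-62, 4.7), (-56, 5.1), (-50, 5.8), (-44, 6.1)] -60.0 -40.9
plate z 3.648265921522731
9 0 450 [(-68, 4.8), (-62, 5.2), (-56, 6.0), (-50, 6.7), (-44, 7.7)] -66.9 -37.8
9 100 461 [(-62, 4.5), (-56, 5.0), (-50, 5.6), (-44, 6.8), (-38, 7.7)] -60.2 -32.1
plate z 3.833726001263443
```

View pics/w9a.png

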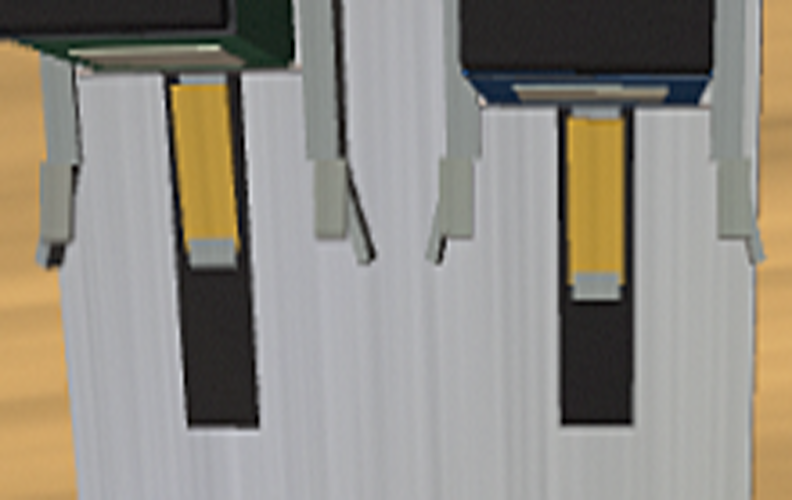

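The catch is up: its tip at z ≈ 7.7 mm matches the untouched profile and shows clear behind the box at px (305,97). Next, the lighter box.

```bash
python3 - <<'E'
from h import *
from workcell import readout
o=readout.get_obs();state(o)
print(plan([.4237,-.1164,.20],np.radians(100.44),o))
E
```

```text
t20.07 pos [484.6  89.7 199.6] jawyaw -93.80 tilt(x) [ 0.004 -0.001 -1.   ] F [-0.56  0.04 -0.1 ] T [-0.01 -0.07 -0.04] grip 1.003
(array([-14.2,   0.1,  -0.2]), array([ -0.3, -47.1, 209.6]))
```

```bash
python3 -m inch '[[[-3,0,0],[0,-8,33],0],[[-6,0,0],[0,-18,80],0],[[-10,0,0],[0,-29,127],0],[[-14.2,0,-0.2],[0,-40,175],0],[[-14.2,0,-0.2],[0,-46,203],0],[[-14.2,0,-0.2],[0,-47,209.6],0],[[-14.2,0,-0.2],[0,-47,209.6],0]]'
python3 - <<'E'
from h import *
from workcell import readout,camera
o=readout.get_obs();state(o)
c=camera("wrist");cv2.imwrite("pics/w10.png",c["pixels"][:,:,::-1])
print(lid(c,o,near=(.4235,-.117)))
o=readout.get_obs();print(plan([.4234,-.1164,.029],np.radians(100.45),o))
E
```

```text
clock: 20.95
position: [0.4243, -0.116, 0.1995]
ee_rot: [0.453, 0.543, -0.453, 0.544]
ft_force: [0.1, 1.0, -1.3]
grip_width: 1.003
t20.95 pos [ 424.3 -116.   199.5] jawyaw -79.60 tilt(x) [ 0.    -0.001 -1.   ] F [ 0.12  0.96 -1.31] T [ 0.01  0.   -0.03] grip 1.003
(array([314., 227.]), array([ 423.4, -116.8]), array([59.1, 53.7]), 10.5, np.float64(0.0657562130633482))
(array([ 0.,  0., -0.]), array([170.5,  -1.3,   0.7]))
```

View pics/w10.png

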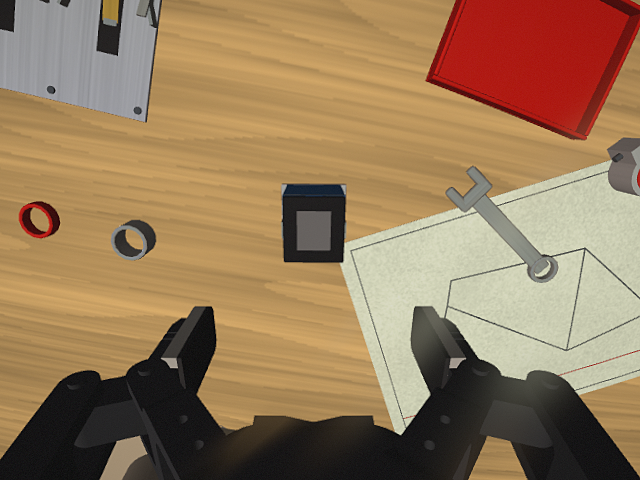

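```bash
python3 -m inch '[[[0,0,0],[20,-1,0.5],0],[[0,0,0],[65,-1,0.5],0],[[0,0,0],[110,-1,0.5],0],[[0,0,0],[140,-1,0.5],0],[[0,0,0],[163,-1,0.5],0],[[0,0,0],[170.5,-1,0.5],0],[[0,0,0],[170.5,-1,0.5],0.3],[[0,0,0],[170.5,-1,0.5],0.6],[[0,0,0],[170.5,-1,0.5],0.8],[[0,0,0],[170.5,-1,0.5],0.8]]' 40
python3 -m inch '[[[0,0,0],[0,0,0],0.8],[[0,0,0],[-8,0,0],0.8],[[0,0,0],[-25,0,0],0.8],[[0,0,0],[-50,0,0],0.8],[[0,0,0],[-72,0,0],0.8],[[0,0,0],[-80,0,0],0.8],[[0,0,0],[-80,0,0],0.8]]'
python3 - <<'E'
from h import *
from workcell import readout,camera
F=[]
for i in range(3):
    c=camera("top");F.append(readout.get_obs()["ft_force"][2])
print("Fz",np.round(F,2))
o=readout.get_obs();state(o)
print(plan([.612,-.283,.11],np.radians(82.4),o))
E
```

```text
clock: 22.25
position: [0.4245, -0.1163, 0.0301]
ee_rot: [0.452, 0.543, -0.452, 0.544]
ft_force: [-0.0, 0.5, 7.2]
grip_width: 0.604
clock: 23.12
position: [0.4246, -0.1163, 0.1106]
ee_rot: [0.453, 0.542, -0.452, 0.545]
ft_force: [-0.5, -0.4, -3.6]
grip_width: 0.603
Fz [-3.58 -2.77 -2.32]
t23.27 pos [ 423.8 -116.   109.4] jawyaw -79.53 tilt(x) [ 0.001 -0.001 -1.   ] F [ 0.51 -1.17 -2.32] T [ 0.02 -0.05  0.  ] grip 0.605
(array([18.1,  0.1, -0.1]), array([ -0.2, 154.7, 198.4]))
```

The lighter box reads about 3 N again, consistent with the first lift. Now to the tray.

```bash
python3 -m inch '[[[2,0,0],[0,12,15],0.8],[[5,0,0],[0,38,48],0.8],[[9,0,0],[0,70,90],0.8],[[13,0,0],[0,103,132],0.8],[[16,0,0],[0,132,170],0.8],[[18,0,0],[0,149,191],0.8],[[18.1,0,0],[0,154.7,198.4],0.8],[[18.1,0,0],[0,154.7,198.4],0.8]]'
python3 - <<'E'
from h import *
from workcell import readout,camera
o=readout.get_obs();state(o)
c=camera("wrist");cv2.imwrite("pics/w11.png",c["pixels"][:,:,::-1])
P=cloud(c,o);hsv=cv2.cvtColor(c["pixels"],cv2.COLOR_RGB2HSV)
m=((hsv[...,0]<8)|(hsv[...,0]>172))&(hsv[...,1]>150)&(P[...,2]<.04)&(np.abs(P[...,0]-.61)<.1)&(np.abs(P[...,1]+.283)<.12)
q=P[m];print("floor z",np.median(q[:,2][q[:,2]<.01]),"x",np.percentile(q[:,0],[1,99]),"y",np.percentile(q[:,1],[1,99]))
T=camera("top");cv2.imwrite("pics/t11.png",cv2.resize(T["pixels"][160:280,340:480,::-1],None,fx=5,fy=5,interpolation=cv2.INTER_CUBIC))
E
```

```text
clock: 24.28
position: [0.6115, -0.2824, 0.1088]
ee_rot: [-0.532, -0.466, 0.532, -0.466]
ft_force: [0.0, 0.3, -3.7]
grip_width: 0.601
t24.27 pos [ 611.5 -282.4  108.8] jawyaw -97.58 tilt(x) [-0.  0. -1.] F [ 0.01  0.28 -3.69] T [ 0.06 -0.    0.01] grip 0.601
floor z 0.003736295746716356 x [0.55115402 0.67709168] y [-0.36405775 -0.20055555]
```

View pics/w11.png

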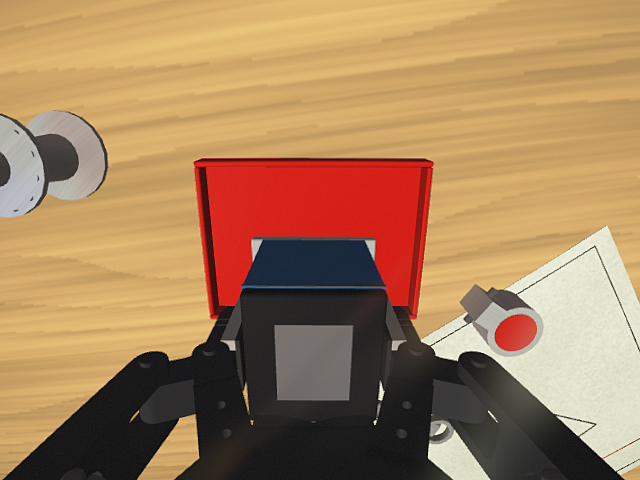

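View pics/t11.png

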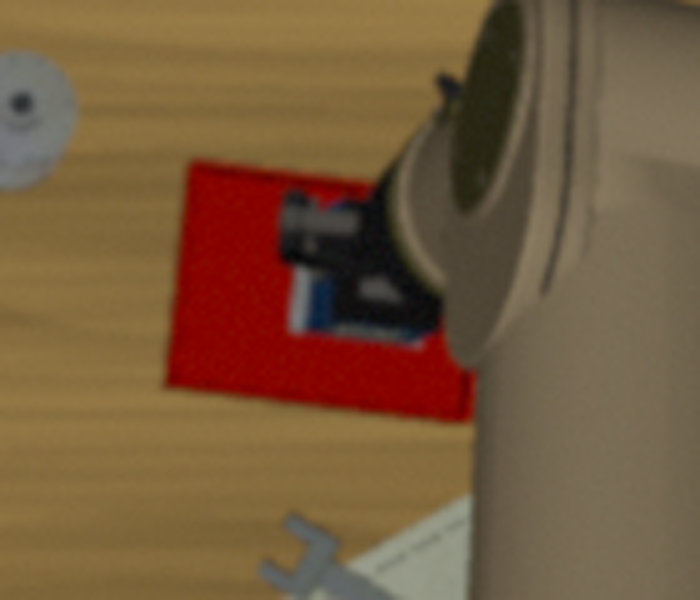

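The wrist view shows the box square over the tray and centred, with the tray walls at px x 195 to 433 and the far wall at y 160. Lowering.

```bash
python3 -m inch '[[[0,0,0],[12,2,0],0.8],[[0,0,0],[35,2,0],0.8],[[0,0,0],[55,2,0],0.8],[[0,0,0],[67,2,0],0.8],[[0,0,0],[72,2,0],0.8],[[0,0,0],[73.5,2,0],0.8],[[0,0,0],[74,2,0],0.8],[[0,0,0],[74.4,2,0],0.8],[[0,0,0],[74.4,2,0],0.8]]'; python3 -c "
from h import *
from workcell import readout
state(readout.get_obs())"
```

```text
clock: 25.5
position: [0.6135, -0.2823, 0.0354]
ee_rot: [0.532, 0.466, -0.532, 0.466]
ft_force: [-0.1, 0.6, -2.7]
grip_width: 0.605
t25.50 pos [ 613.5 -282.3   35.4] jawyaw -97.56 tilt(x) [ 0.001 -0.    -1.   ] F [-0.13  0.57 -2.73] T [-0.    0.01 -0.04] grip 0.605
```

```bash
python3 -m inch '[[[0,0,0],[0.5,0,0],0.8],[[0,0,0],[1,0,0],0.8],[[0,0,0],[1.4,0,0],0.8],[[0,0,0],[1.4,0,0],0.8]]'; python3 -c "
from h import *
from workcell import readout
state(readout.get_obs())"
```

```text
clock: 26.0
position: [0.6136, -0.2823, 0.0343]
ee_rot: [0.532, 0.466, -0.532, 0.466]
ft_force: [-1.3, 0.2, 1.2]
grip_width: 0.6
t26.00 pos [ 613.6 -282.3   34.3] jawyaw -97.56 tilt(x) [ 0.001 -0.001 -1.   ] F [-1.32  0.23  1.25] T [0.2  0.33 0.01] grip 0.600
```

The box is on the tray floor (Fz went from -2.7 to +1.2 N). Releasing and retreating straight up.

```bash
python3 -m inch '[[[0,0,0],[0,0,0],0.5],[[0,0,0],[0,0,0],0.2],[[0,0,0],[0,0,0],0],[[0,0,0],[0,0,0],0],[[0,0,0],[-15,0,0],0],[[0,0,0],[-50,0,0],0],[[0,0,0],[-95,0,0],0],[[0,0,0],[-140,0,0],0],[[0,0,0],[-170,0,0],0],[[0,0,0],[-180,0,0],0]]'
python3 -m inch '[[[0,0,0],[0,-40,0],0],[[0,0,0],[0,-95,20],0],[[0,0,0],[0,-150,60],0],[[0,0,0],[0,-190,100],0],[[0,0,0],[0,-200,120],0],[[0,0,0],[0,-200,120],0]]'
python3 - <<'E'
from h import *
from workcell import readout,camera
o=readout.get_obs();state(o)
w=camera("wrist");cv2.imwrite("pics/w12.png",w["pixels"][:,:,::-1])
for n in ["scene","top"]:
    c=camera(n);cv2.imwrite(f"pics/{n}12.png",c["pixels"][:,:,::-1])
    for near in [(.622,.087),(.613,-.283)]:
        try: print(n,lid(c,None,zr=(.06,.08),near=near,rad=.05))
        except Exception as e: print(e)
E
```

```text
clock: 27.25
position: [0.6143, -0.2823, 0.2175]
ee_rot: [0.533, 0.464, -0.531, 0.468]
ft_force: [0.5, -0.4, -0.7]
grip_width: 1.0
clock: 28.0
position: [0.3985, -0.3764, 0.2161]
ee_rot: [0.533, 0.464, -0.532, 0.466]
ft_force: [0.4, 1.4, 0.7]
grip_width: 1.0
t28.00 pos [ 398.5 -376.4  216.1] jawyaw -97.78 tilt(x) [ 0.003 -0.002 -1.   ] F [0.4  1.38 0.74] T [ 0.03 -0.05 -0.01] grip 1.000
scene (array([394., 260.]), array([622.5,  86.2]), array([53.1, 63.6]), 86.5, np.float64(0.06918424442647525))
scene (array([200., 255.]), array([ 611.5, -281.9]), array([56.8, 61.4]), 82.1, np.float64(0.0694234188798224))
top (array([261., 212.]), array([624.2,  85.8]), array([53.9, 59.2]), 89.5, np.float64(0.06959588263448069))
top (array([410., 215.]), array([ 613.5, -281.8]), array([55.7, 59.1]), 81.9, np.float64(0.06926186241453969))
```

View pics/scene12.png

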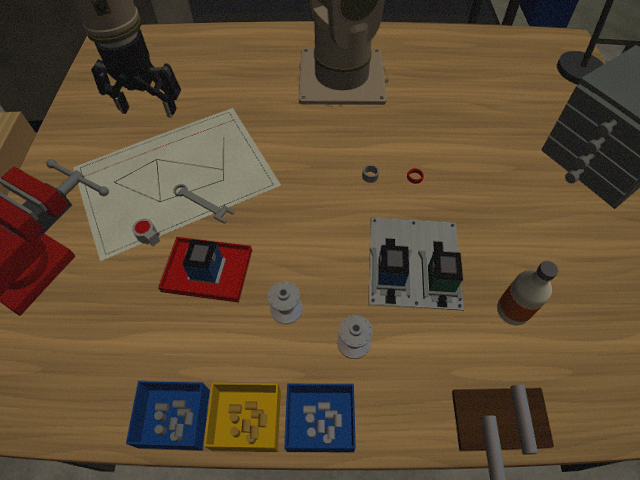

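View pics/top12.png

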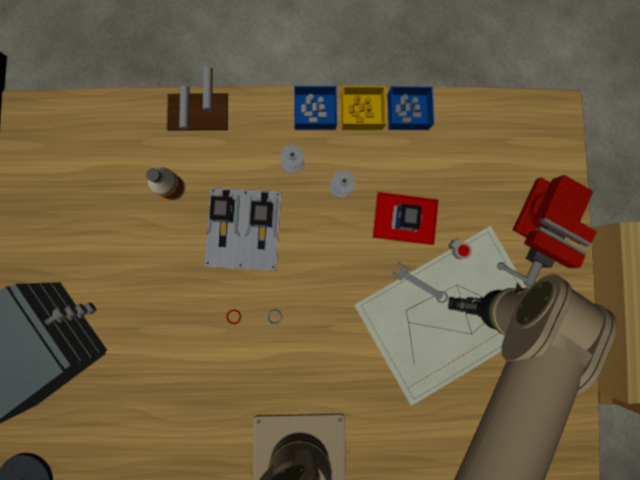

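Both views show the box upright in the tray (top px (410,215)) and the heavy box in the lane beside the green one (top px (261,212)). Everything else is where it was, and the arm is clear. I'll let it settle and hand in.

```bash
python3 -m inch '[[[0,0,0],[0,0,0],0],[[0,0,0],[0,0,0],0],[[0,0,0],[0,0,0],0]]'; python3 -c "
from workcell import manip,readout
print(abs(readout.get_obs()['joint_velocities']).max()); print(manip.hand_in())"
```

```text
clock: 28.52
position: [0.4016, -0.3733, 0.2164]
ee_rot: [0.532, 0.465, -0.53, 0.468]
ft_force: [0.1, -0.0, 0.3]
grip_width: 1.001
0.005858790000953147
the job is handed in; nothing more can be done
None
```

The job is done and handed in at 28.5 s of robot time. I lifted both boxes in turn: the left one read about 3.1 N and the right one about 6.8 N, so the right box is the heavier.

- **Heavier box:** I set it on the apron and slid it in until the stop was felt. The push peaked at about 24 N forward (about 30 N including an upward reaction), under the 40 N limit. Afterwards the catch showed the same profile as when it was untouched, with its tip about 4 mm above the plate behind the box.
- **Lighter box:** It stands upright in the middle of the red tray, with its lid level at about 69 mm above the bench.
- **Other things:** The final scene and top views show everything else where it was, with the gripper clear of it all.

**Disagreements:** The cameras differed by 1 to 2 mm on the rack's position; the slide-in met no sideways force. In the last top view the lane box's lid appeared turned about 3° from the scene view (86.5° against 89.5°). I took that as noise in the outline, since the rails leave little room to turn, and did not check it further.

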